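Gauge the nip of a roller press

TASK

Check the nip of the small green-sided roller press with the blue-handled gap gauge: take it by its handle from the plywood rack and slide its blade down between the two rubber rollers, about midway along them (between the yellow rings), so that you feel the rollers drag on it. Keep hold of it until its collar sits down on the rollers, then let go and leave it standing upright there. Leave the yellow and the red gauge in the rack.

Things in the scene. Friction and masses are not known exactly. Their poses are not given: they have to be found in the camera images.
- gauge_blue: Upright feeler gauge, 120 mm tall, 90 g; origin: middle of blade tip, z up. Steel blade 6 mm thick (x; 3 mm at the tip), 36 wide (y), z 0-60; blue collar plate 56 (x) x 46 (y), z 60-65; blue handle 18 thick (x), 36 wide (y), z 65-120. Hangs by the collar in a plywood rack, top 75 mm above the table: lift 60 mm to clear. Gauges hang in a row along y, 75 mm apart, any order; the faces along x are free.
- gauge_yellow: Bystander: the same gauge with a yellow handle and collar and a 3 mm blade, too thin for this nip. Origin at the middle of the blade's tip, axes as the blue one's. It hangs in the same rack (235 x 90 mm) and stays there.
- gauge_red: Bystander: the same gauge with a red handle and collar and a 10 mm blade, too thick for this nip. Origin at the middle of the blade's tip, axes as the blue one's. It hangs in the same rack and stays there.
- nip_top (a point): Midway between and along the press's two black rollers, level with their tops, 105 mm up; z up, y along the rollers, x across the gap. Rollers: radius 22, length 184 mm, rings 40 mm each side of the middle, gap 4 mm at 22 mm below this point; each gives 14 mm along x at 3-7 N and turns stiffly: drag about 3 N. Seated, the blade tip is 60 mm below this point. Green end cheeks 112 mm high, 94-120 mm out.
Not all that is in view belongs to the job. There is more than one size of the gauge_blue; the one meant has the size given above.

How it is judged:
By the outcome, as a careful person would: the job done as asked, in the order asked, and still so for the second after the job is handed in, with the robot touching nothing.
It also fails if it takes over 34 s, if anything falls off the work surface, if the arm or the gripper's body presses on something with over 40 N, if the wrist force passes 120 N, or if a joint passes its speed limit or range.

ROBOT

A 6-joint arm with a two-finger parallel gripper is mounted at the origin on the work surface. World frame = base frame: x ahead of the robot, y to its left, z up, the work surface at z = 0. Lengths are in m, angles in rad, forces in N, time in s.
With the tool pointing down it reaches from about 0.35 to 0.775 m from the base axis. Payload 5.5 kg.
Tool frame: the origin (TCP) lies at the very end of the fingers, on their centre line; the grasp point (between the pads) lies 19 mm behind it (grip_point_offset is the distance from the TCP to the grasp point, in m); z points along the fingers, y is the direction in which the jaws open and shut (so a half turn about z gives the same grasp; the last joint's range is limited). The gripper opens to 85 mm and grips with 20 to 120 N. Pads are 22 mm wide; open, the fingers measure 114 mm over their backs; the gripper's body (76 mm by 85 mm) begins 54 mm behind the grasp point. The pads swing forward as they close: fully open they stand 13 mm farther back than shut.
Start: joints at [0.997, 0.313, 0.046, 1.304, 0, 1.431], TCP at [0.242, 0.522, 0.21] pointing down, gripper open.
Joint ranges: [-2.76, 2.76], [-0.86, 1.69], [-1.03, 1.26], [-2.2, 2.34], [-1.47, 1.5], [-3.14, 3.14]. Speed limits (rad/s): [2.57, 2.57, 3.14, 3.14, 3.14, 3.14].

INTERFACE

Orientations are given as a unit quaternion [w, x, y, z].
In Python, from workcell import * gives the robot as it stands.
- The arm moves only by the shell command python3 -m crank 'ROWS' [OPENING] [FORCE]. ROWS is a JSON object of lists of equal length, an entry for each row: "travel": the shift along the tool's x, y, z in units of 40 mm (1.0 is 40 mm), a list of three; "turn": the turn about the tool's z in rad. In form: {"travel": [[x, y, z], ...], "turn": [turn, ...]}. A call has 1 to 5 rows; each row is the pose to reach, as a shift and turn from the pose commanded when the call began, along the tool's axes at that moment; what a row does not reach only later rows make up. A row lasts 1/12 s, in which the tool goes at most 41.7 mm and 7.16 degrees, less where a joint would pass 70% of its speed; a pose out of reach is approached as far as the arm can. A call with a gripper value outside its range is refused whole. OPENING is the finger opening in mm, from 0 to 85.4, set as the call begins (- or left out, the last holds). The fingers move at their own pace and stop on an object; FORCE is the grip in N (left out, the last holds). Time passes only in rows, so rows that repeat a pose let the fingers close. It gives the time, the measured TCP pose, the force and the opening at its end, in the units of the state.
- get_state(): the state, without advancing time (a new reading comes with each control period).
- read_camera(name): name is "scene" or "top" or "wrist"; returns a dict with "image" (400x640x3 uint8, red, green, blue), "K" (3x3 intrinsics, pixels), "R" (3x3) and "t" (3): a world point X has camera coordinates R X + t. Camera axes: x right, y down, z forward; pixel columns grow to the right and rows downward; lengths in m; the calibration is good to about 2 mm. A picture is of the moment at which its call begins. There is no depth.
- hand_in(): hands the job in, once; it reports no verdict.
The state is a dict: "clock": time; "joint_pos": joint angles; "qvel": joint speeds; "tau": joint torques, N m; "tcp_pos": TCP position; "orientation": TCP orientation; "wrist_force": force on the tool from outside, world axes, zero at the start; "ft_torque": the same for the moment, N m; "finger_gap": finger opening in m.
Only numpy, scipy, OpenCV 4.12 (cv2) and the standard library are available. Lean on these libraries where they do the work, as an engineer would, in place of code of your own. Each camera call takes 0.05 s, during which the arm holds its last target. There are 200 camera calls.

## Working session

There is one attempt and no reset: what is moved stays moved. The work goes in short steps, Python scripts to look and compute and a shell command to move; the robot and the scene stay as the last step left them, time stands still between calls to the robot, and variables do not carry over. Pictures are saved under pics/ and viewed, about 8 in all and at most 12, crops included, and the job is handed in when it is done.

```bash
mkdir -p pics
python3 - <<'E'
from workcell import *
import cv2
s=get_state();print(s)
for n in("scene","top"):
    c=read_camera(n);cv2.imwrite(f"pics/{n}1.png",c["image"][:,:,::-1]);print(n,c["K"],c["R"],c["t"])
E
```

```text
{'clock': 0.0, 'joint_pos': array([ 9.97419015e-01,  3.13994422e-01,  4.49545023e-02,  1.30362034e+00,
       -1.40725145e-05,  1.43118780e+00]), 'qvel': array([-2.31176451e-04,  8.76246120e-04, -7.50260041e-04, -5.47237013e-04,
        1.69988969e-03,  8.42443556e-05]), 'tau': array([ 3.00873784e-03, -4.80627179e+01,  2.98534387e+01,  1.92013092e-02,
        2.45367364e-04,  8.40379585e-06]), 'tcp_pos': array([0.24137265, 0.52125476, 0.20890232]), 'orientation': array([-3.18652999e-04,  2.15187957e-01,  9.76572207e-01, -8.75826241e-04]), 'wrist_force': array([ 0.01699035, -0.55762626,  0.46657342]), 'ft_torque': array([ 0.04078234, -0.01229831, -0.04439249]), 'finger_gap': 0.08530372868893973}
scene [[480.878563     0.         307.6380391 ]
 [  0.         480.878563   202.01346105]
 [  0.           0.           1.        ]] [[ 0.01152402  0.99979347  0.0167394 ]
 [ 0.71429279  0.00348407 -0.69983832]
 [-0.6997521   0.02002178 -0.71410512]] [-0.03207594 -0.32453859  1.52179   ]
top [[426.53793084   0.         319.51591545]
 [  0.         426.53793084 206.21083222]
 [  0.           0.           1.        ]] [[-0.01345352 -0.99957064  0.02602943]
 [-0.98698798  0.00910371 -0.16053613]
 [ 0.16023024 -0.02785051 -0.98668669]] [0.01353372 0.58690893 0.93454023]
```

View pics/scene1.png

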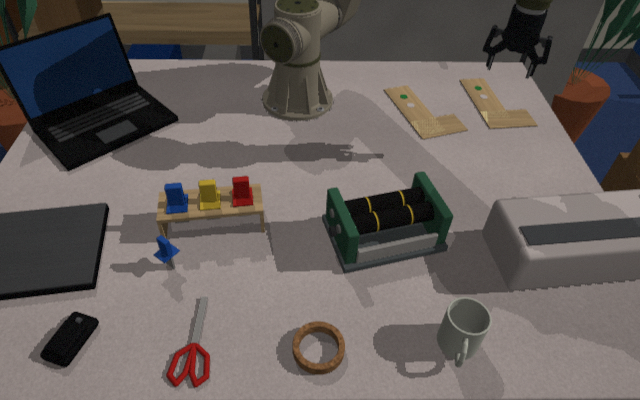

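View pics/top1.png

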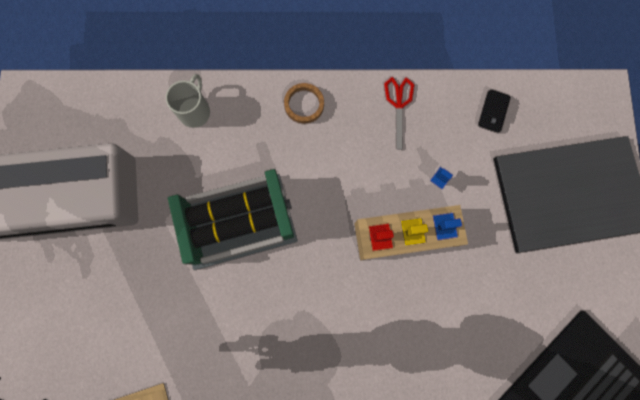

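```bash
cat > h.py <<'E'
from workcell import *
import cv2, numpy as np
def ray(c,uv,z):
    R,t=c["R"],c["t"];C=-R.T@t
    d=R.T@np.linalg.inv(c["K"])@np.array([uv[0],uv[1],1.])
    return C+d*(z-C[2])/d[2]
def tri(c1,p1,c2,p2):
    P=[c["K"]@np.c_[c["R"],c["t"]] for c in(c1,c2)]
    X=cv2.triangulatePoints(P[0],P[1],np.float64(p1),np.float64(p2)).ravel();return X[:3]/X[3]
HS={"blue":((105,120,60),(118,255,255)),"yellow":((20,110,70),(32,255,255)),"red":((0,150,60),(8,255,255)),"green":((60,80,20),(85,255,255))}
def blobs(c,col,amin=6):
    m=cv2.inRange(cv2.cvtColor(c["image"],cv2.COLOR_RGB2HSV),*HS[col])
    n,l,s,ce=cv2.connectedComponentsWithStats(m)
    return [(s[i,4],ce[i].round(1),s[i,:4],l==i) for i in range(1,n) if s[i,4]>=amin]
E
python3 - <<'E'
from h import *
for n in("top","scene"):
    c=read_camera(n)
    for k in HS:
        print(n,k)
        for a,ce,bb,m in blobs(c,k):
            if n=="top" and 130<ce[1]<290 and 140<ce[0]<480 or n=="scene" and 160<ce[1]<280 and ce[0]<460: print(a,ce,bb,ray(c,ce,.13 if k!="green" else .105).round(3))
    im=c["image"][150:280,150:480] if n=="top" else c["image"][160:280,140:460]
    cv2.imwrite(f"pics/{n}2.png",cv2.resize(im[:,:,::-1],None,fx=2.4,fy=2.4,interpolation=2))
E
python3 -c "
import cv2,numpy as np
a=cv2.imread('pics/top2.png');b=cv2.imread('pics/scene2.png');b=cv2.copyMakeBorder(b,0,0,0,a.shape[1]-b.shape[1],0)
cv2.imwrite('pics/both2.png',np.vstack([a,b])[:600])"
```

```text
top blue
241 [441.1 177.4] [431 168  21  20] [ 0.634 -0.252  0.13 ]
515 [446.1 225.6] [434 213  28  26] [ 0.53  -0.257  0.13 ]
top yellow
136 [248.5 211.8] [243 192  13  41] [0.563 0.158 0.13 ]
136 [212.2 221.6] [207 201  13  42] [0.543 0.233 0.13 ]
640 [413.8 231. ] [400 217  29  29] [ 0.519 -0.188  0.13 ]
top red
550 [380.8 236.6] [369 223  25  28] [ 0.508 -0.118  0.13 ]
top green
818 [278.4 204.5] [266 170  27  69] [0.582 0.097 0.105]
1024 [183.3 230.4] [168 195  34  69] [0.528 0.299 0.105]
scene blue
553 [175.6 198.3] [165 183  23  31] [ 0.572 -0.258  0.13 ]
314 [165.5 249.5] [154 235  25  28] [ 0.711 -0.252  0.13 ]
scene yellow
598 [208.8 195.3] [199 179  22  32] [ 0.562 -0.189  0.13 ]
35 [402.  196.9] [398 191   7  15] [0.565 0.227 0.13 ]
33 [368.5 203.1] [365 197   6  15] [0.584 0.153 0.13 ]
38 [410.7 212.1] [407 204   7  19] [0.61  0.239 0.13 ]
40 [376.4 219.7] [373 211   6  20] [0.632 0.164 0.13 ]
scene red
502 [241.5 192.1] [232 176  21  31] [ 0.552 -0.12   0.13 ]
scene green
1100 [434.4 207.8] [412 172  41  72] [0.573 0.301 0.105]
1317 [343.1 226.1] [326 188  34  76] [0.628 0.098 0.105]
```

View pics/both2.png

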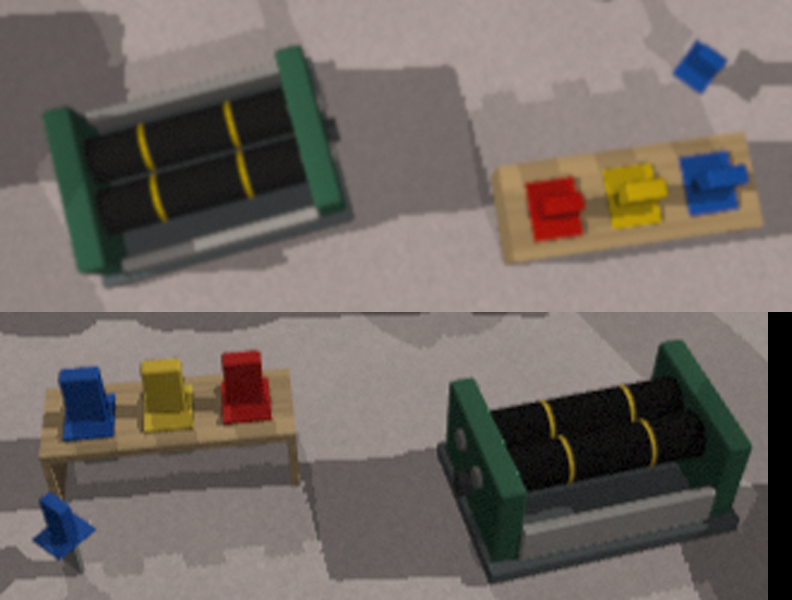

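```bash
cat >> h.py <<'E'
from scipy.spatial.transform import Rotation as Ro
def plan(xyz,yaw):
    "shift in tool axes (40 mm units) and turn to bring TCP to xyz with tool y at world angle yaw"
    s=get_state();q=s["orientation"];R=Ro.from_quat([q[1],q[2],q[3],q[0]]).as_matrix()
    d=R.T@(np.array(xyz)-s["tcp_pos"])/.04
    a=np.arctan2(R[1,1],R[0,1])-yaw
    print("travel",d.round(3),"turn",round((a+np.pi/2)%np.pi-np.pi/2,3),"tilt",np.degrees(np.arccos(-R[2,2])).round(2))
E
python3 - <<'E'
from h import *
T=read_camera("top");S=read_camera("scene")
for c in (T,S): print(-c["R"].T@c["t"])
print("handle top",tri(T,(451.2,225),S,(173.3,185.6)))
print("nip",tri(T,(230.35,216.7),S,(389.4,208)))
plan((.53,.19,.27),.262)
E
```

```text
[0.42971253 0.03421228 1.01596622]
[1.29706097 0.00273108 0.86013043]
handle top [ 0.53121521 -0.26957904  0.1281932 ]
nip [0.55909684 0.20486716 0.08870997]
travel [-10.026  -4.492  -1.511] turn 0.875 tilt 0.03
```

```bash
python3 -m crank '{"travel":[[-1,-0.4,-0.2],[-1.9,-0.8,-0.5],[-2.8,-1.2,-0.8],[-3.7,-1.6,-1.1],[-4.6,-2,-1.5]],"turn":[0.1,0.2,0.3,0.4,0.5]}' 85 40; python3 -c "
from h import *
plan((.53,.19,.27),.262)"
```

```text
clock: 0.72
tcp_pos: [0.3746, 0.3712, 0.2693]
orientation: [-0.0, 0.452, 0.892, -0.0]
wrist_force: [0.7, 0.6, -0.0]
finger_gap: 0.0848
travel [-5.95   0.454 -0.019] turn 0.371 tilt 0.05
```

```bash
python3 -m crank '{"travel":[[-1,0.1,0],[-2,0.2,0],[-3,0.3,0],[-4,0.4,0],[-5,0.45,0]],"turn":[0.1,0.2,0.3,0.37,0.37]}'; python3 -m crank '{"travel":[[-0.9,0,0],[-0.9,0,0],[-0.9,0,0]],"turn":[0,0,0]}'
python3 - <<'E'
from h import *
c=read_camera("wrist");cv2.imwrite("pics/w1.png",c["image"][:,:,::-1]);print(c["R"],-c["R"].T@c["t"])
plan((.53,-.268,.2),.15)
E
```

```text
clock: 1.13
tcp_pos: [0.5087, 0.2212, 0.2693]
orientation: [0.0, 0.608, 0.794, 0.0]
wrist_force: [0.2, 0.4, 0.1]
finger_gap: 0.0844
clock: 1.38
tcp_pos: [0.5176, 0.1862, 0.2689]
orientation: [-0.0, 0.608, 0.794, -0.0]
wrist_force: [-1.2, -0.1, -0.2]
finger_gap: 0.085
[[ 9.65706275e-01  2.59636736e-01 -3.94277535e-04]
 [ 2.50899442e-01 -9.32815541e-01  2.58659307e-01]
 [ 6.67896700e-02 -2.49887840e-01 -9.65968533e-01]] [0.5003756  0.24901752 0.43371835]
travel [-11.076  -2.67    1.723] turn 0.115 tilt 0.04
```

View pics/w1.png

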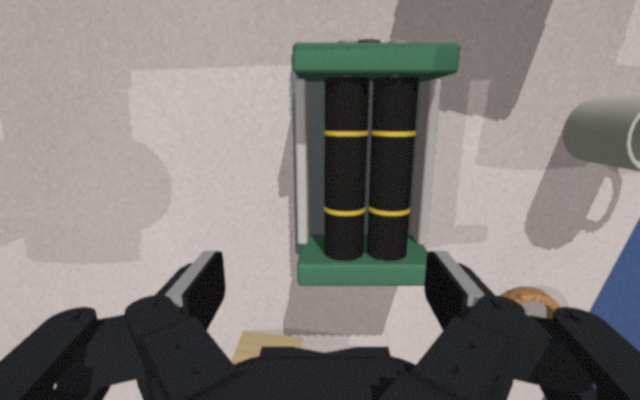

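Run:
```python
from h import *
c=read_camera("wrist")
def rings(c):
    P=[]
    for a,ce,bb,m in blobs(c,"yellow",20):
        if bb[2]<15: continue
        ys,xs=np.nonzero(m);cx=(xs.min()+xs.max())/2
        p83=ray(c,(cx,ce[1]),.083);p=ray(c,(cx,ce[1]),.1);P.append((ce[0],p83,p));print(a,ce,bb,p83.round(4),p.round(4))
    return P
P=rings(c)
a=np.mean([p[1] for p in P],0);b=np.mean([p[2] for p in P],0);print("nip83",a,"z.1",b)
pts=sorted([p[2] for p in P],key=lambda p:p[1]);d=(pts[2]+pts[3]-pts[0]-pts[1])/2;print("len",np.hypot(*d[:2]),"yaw",np.arctan2(-d[0],d[1]))
d=pts[0]-pts[1];print("across",np.hypot(*d[:2]))
```

```text
294 [345.8 134.8] [324 131  45   8] [0.5272 0.2331 0.083 ] [0.5258 0.2339 0.1   ]
309 [393.5 135. ] [371 131  45   9] [0.5738 0.2455 0.083 ] [0.5702 0.2457 0.1   ]
280 [388.8 213.5] [368 207  42  12] [0.5955 0.1639 0.083 ] [0.5908 0.1681 0.1   ]
276 [344.3 213.4] [324 208  42  11] [0.549  0.1515 0.083 ] [0.5466 0.1563 0.1   ]
nip83 [0.56137635 0.19849117 0.083     ] z.1 [0.558386   0.20099662 0.1       ]
len 0.08032878928195664 yaw 0.2606357565448333
across 0.0457485679452895
```

```bash
python3 -m crank '{"travel":[[-1,-0.25,0],[-2,-0.5,0],[-3,-0.75,0],[-4,-1,0],[-5,-1.25,0]],"turn":[0.03,0.06,0.09,0.11,0.11]}'; python3 -m crank '{"travel":[[-1,-0.2,0],[-2,-0.4,0],[-2.9,-0.6,0],[-3.5,-0.8,0],[-3.7,-0.9,0]],"turn":[0,0,0,0,0]}';  python3 - <<'E'
from h import *
c=read_camera("wrist");cv2.imwrite("pics/w2.png",c["image"][:,:,::-1]);print(c["R"],-c["R"].T@c["t"])
plan((.53,-.268,.2),.15)
for k in("blue","yellow","red"):
  for a,ce,bb,m in blobs(c,k,100): print(k,a,ce,bb,ray(c,ce,.135).round(4))
E
```

```text
clock: 1.9
tcp_pos: [0.5212, -0.0176, 0.2696]
orientation: [0.0, 0.648, 0.761, 0.0]
wrist_force: [1.4, 0.1, 0.1]
finger_gap: 0.0853
clock: 2.32
tcp_pos: [0.5092, -0.1716, 0.2691]
orientation: [0.0, 0.65, 0.76, -0.0]
wrist_force: [-0.2, -1.2, 0.3]
finger_gap: 0.0851
[[ 9.87899645e-01  1.55094320e-01  2.06154891e-04]
 [ 1.49722871e-01 -9.54030401e-01  2.59632538e-01]
 [ 4.04642100e-02 -2.56460027e-01 -9.65707462e-01]] [ 0.49865653 -0.10722395  0.43378008]
travel [-2.467  0.149  1.728] turn 0.006 tilt 0.04
blue 1573 [627.2 301.1] [604 235  36 116] [ 0.827  -0.2424  0.135 ]
blue 2021 [333.6 265.4] [310 242  48  58] [ 0.53   -0.2495  0.135 ]
blue 483 [418.  267.1] [404 250  24  41] [ 0.6115 -0.2385  0.135 ]
yellow 2475 [334.1 201.8] [308 178  54  56] [ 0.5201 -0.1862  0.135 ]
red 2386 [334.8 130.6] [308 108  55  47] [ 0.5103 -0.1226  0.135 ]
red 1568 [597.6 224.7] [566 201  66  54] [ 0.7683 -0.1698  0.135 ]
```

View pics/w2.png

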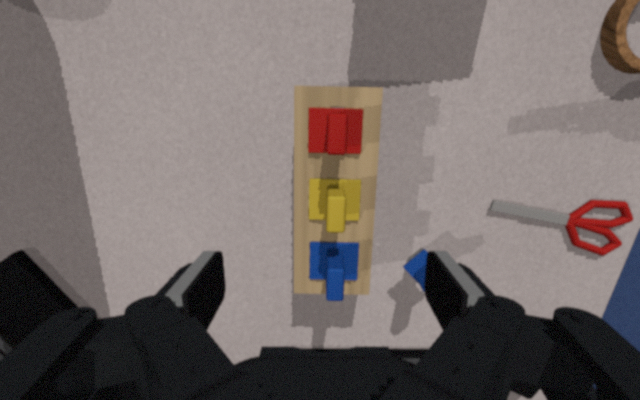

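Run:
```python
from h import *
c=read_camera("wrist");m=cv2.cvtColor(c["image"],cv2.COLOR_RGB2HSV)
print("col335 V",m[235:305:2,335,2]);print("row285",m[285,318:352,2],m[285,318:352,0])
for uv in((335.5,281),(335.5,211),(337,133)): print(ray(c,uv,.135).round(4))
for uv in((335,262),(335,300)): print(ray(c,uv,.135).round(4))
```

```text
col335 V [111 115 111  90  82  94  82  64  55  59  69 103 115 114 115 115 119 136
 141 135 133 134 134 133 136 128 133 132 133 134 132 128 127 104 113]
row285 [160 161 160 158 147 129 117 103  87 107 123 128 130 133 134 132 132 128
 132 133 133 130 130 128 122 109 103 145 155 151 148 144 142 143] [ 18  19  18  19  18  16  17  14 122 112 109 108 108 109 110 109 108 108
 109 109 110 109 108 109 110 114   5  16  17  18  18  18  17  17]
[ 0.5342 -0.2655  0.135 ]
[ 0.5224 -0.1945  0.135 ]
[ 0.5121 -0.1241  0.135 ]
[ 0.5304 -0.2455  0.135 ]
[ 0.5371 -0.2863  0.135 ]
```

```bash
python3 -m crank '{"travel":[[-0.9,0.05,0],[-1.8,0.1,0.4],[-2.4,0.1,1],[-2.5,0.1,1.8],[-2.5,0.1,2.3]],"turn":[0,0,0,0,0]}';  python3 - <<'E'
from h import *
plan((.534,-.2695,.092),.15)
c=read_camera("wrist");cv2.imwrite("pics/w3.png",c["image"][:,:,::-1])
E
```

```text
clock: 2.83
tcp_pos: [0.5292, -0.2666, 0.1745]
orientation: [-0.001, 0.649, 0.761, 0.0]
wrist_force: [0.1, 0.3, 0.4]
finger_gap: 0.0847
travel [-0.094  0.109  2.061] turn 0.008 tilt 0.12
```

View pics/w3.png

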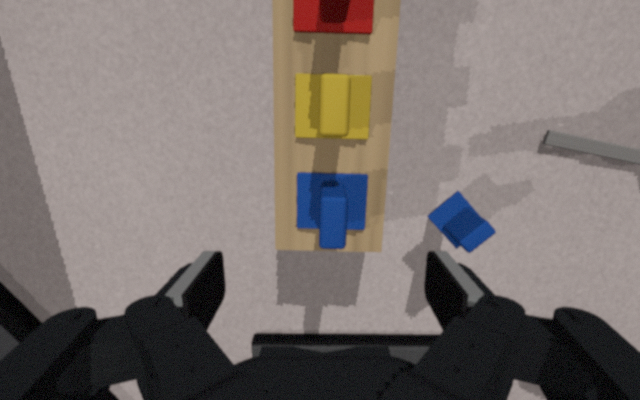

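Run:
```python
from h import *
c=read_camera("wrist");print(-c["R"].T@c["t"],c["K"][0,0])
for uv in((333,191),(333,247),(333,219)): print(ray(c,uv,.135).round(4))
```

```text
[ 0.51754318 -0.20110642  0.33589641] 335.85041759769786
[ 0.5289 -0.2461  0.135 ]
[ 0.535  -0.2825  0.135 ]
[ 0.5319 -0.2639  0.135 ]
```

```bash
python3 -m crank '{"travel":[[0,0.09,0.6],[0,0.09,1.2],[0,0.09,1.8],[0,0.09,2.05],[0,0.09,2.05]],"turn":[0.008,0.008,0.008,0.008,0.008]}'; python3 -m crank '{"travel":[[0,0,0],[0,0,0],[0,0,0],[0,0,0],[0,0,0]],"turn":[0,0,0,0,0]}' 0 50;python3 -m crank '{"travel":[[0,0,0],[0,0,0],[0,0,0],[0,0,0],[0,0,0]],"turn":[0,0,0,0,0]}'
```

```text
clock: 3.35
tcp_pos: [0.5319, -0.2649, 0.0942]
orientation: [-0.002, 0.652, 0.759, -0.0]
wrist_force: [1.0, 0.0, 0.2]
finger_gap: 0.0854
clock: 3.77
tcp_pos: [0.5329, -0.2678, 0.0963]
orientation: [0.001, 0.653, 0.758, 0.0]
wrist_force: [0.6, -0.2, -0.7]
finger_gap: 0.025
clock: 4.18
tcp_pos: [0.5328, -0.2677, 0.096]
orientation: [0.001, 0.653, 0.758, 0.0]
wrist_force: [0.4, 1.0, 5.5]
finger_gap: 0.0164
```

```bash
python3 -m crank '{"travel":[[0,0,-0.3],[0,0,-0.8],[0,0,-1.3],[0,0,-1.8],[0,0,-2.3]],"turn":[0,0,0,0,0]}'; python3 -m crank '{"travel":[[0,0,-0.8],[0,0,-1.6],[0,0,-1.8],[0,0,-1.8]],"turn":[0,0,0,0]}';  python3 - <<'E'
from h import *
c=read_camera("wrist");s=read_camera("scene")
a=np.vstack([cv2.resize(c["image"],(480,300)),cv2.resize(s["image"][120:280,80:336],(480,300))]);cv2.imwrite("pics/w4.png",a[:,:,::-1])
print(get_state()["finger_gap"])
E
```

```text
clock: 4.6
tcp_pos: [0.5316, -0.2671, 0.1873]
orientation: [-0.001, 0.653, 0.758, -0.0]
wrist_force: [0.5, -0.2, -1.7]
finger_gap: 0.0164
clock: 4.93
tcp_pos: [0.5334, -0.2683, 0.2619]
orientation: [0.002, 0.653, 0.758, 0.0]
wrist_force: [1.0, 0.1, -1.8]
finger_gap: 0.0168
0.016809334001766735
```

View pics/w4.png

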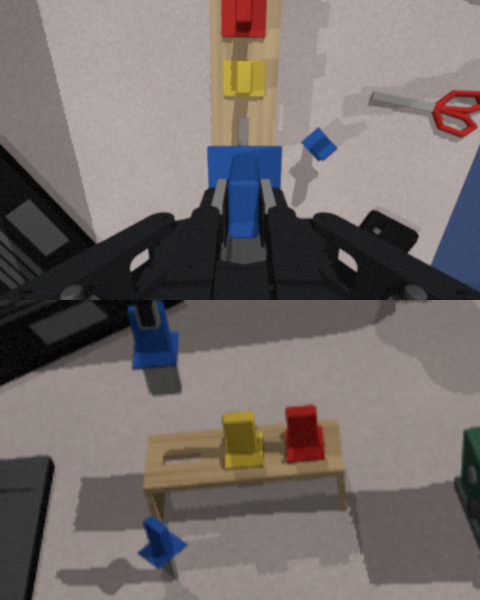

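```bash
python3 -c "
from h import *
plan((.560,.2015,.24),.261)"; python3 -m crank '{"travel":[[0.5,0,0],[1.3,0,0],[2.2,0,0],[3.1,0.05,0],[4,0.1,0]],"turn":[0,0,0,0,0]}' 0 60;python3 -m crank '{"travel":[[0.9,0,0],[1.8,0,0],[2.7,0,0],[3.6,0,0],[4.5,0,0]],"turn":[0,0,-0.03,-0.06,-0.1]}';python3 -c "
from h import *
plan((.560,.2015,.24),.261)"
```

```text
travel [11.486  2.432  0.457] turn -0.112 tilt 0.08
clock: 5.45
tcp_pos: [0.5107, -0.1069, 0.2563]
orientation: [-0.002, 0.653, 0.757, -0.001]
wrist_force: [0.9, -0.1, -0.5]
finger_gap: 0.0164
clock: 5.87
tcp_pos: [0.4838, 0.071, 0.2566]
orientation: [-0.002, 0.613, 0.79, -0.001]
wrist_force: [0.9, 0.6, -0.8]
finger_gap: 0.0164
travel [2.688 2.655 0.408] turn -0.011 tilt 0.24
```

```bash
python3 -m crank '{"travel":[[0.6,0.6,0],[1.2,1.2,0],[1.8,1.8,0.1],[2.4,2.4,0.2],[2.7,2.65,0.4]],"turn":[-0.01,-0.01,-0.01,-0.01,-0.01]}';python3 -m crank '{"travel":[[0,0,0],[0,0,0],[0,0,0],[0,0,0]],"turn":[0,0,0,0]}';python3 - <<'E'
from h import *
plan((.560,.2015,.2),.261)
c=read_camera("wrist");s=read_camera("scene");
print(c["R"],c["t"])
a=np.hstack([c["image"][100:400,120:520],cv2.resize(s["image"][120:280,300:480],(338,300),interpolation=cv2.INTER_CUBIC)]);cv2.imwrite("pics/w5.png",a[:,:,::-1])
E
```

```text
clock: 6.28
tcp_pos: [0.5626, 0.2032, 0.2403]
orientation: [-0.001, 0.609, 0.793, -0.001]
wrist_force: [0.1, -1.2, -0.1]
finger_gap: 0.0165
clock: 6.62
tcp_pos: [0.5612, 0.199, 0.243]
orientation: [-0.0, 0.61, 0.792, -0.0]
wrist_force: [0.0, -0.0, -0.2]
finger_gap: 0.0165
travel [ 0.068 -0.013  1.076] turn -0.003 tilt 0.06
[[ 9.67017247e-01  2.54709664e-01 -7.94728212e-04]
 [ 2.46209098e-01 -9.33935947e-01  2.59122995e-01]
 [ 6.52589058e-02 -2.50772074e-01 -9.65844005e-01]] [-0.59276768  0.00499629  0.42405891]
```

View pics/w5.png

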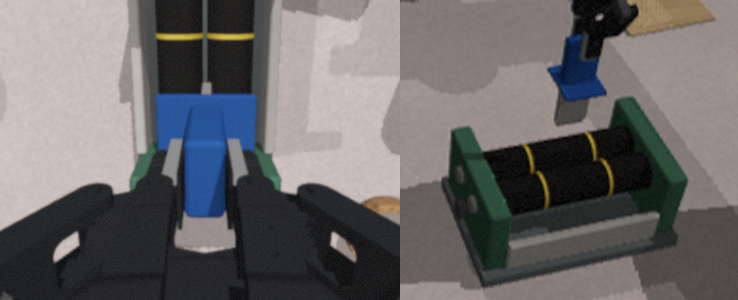

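```bash
cat > m.py <<'E'
from h import *
c=read_camera("wrist");s=get_state();u=np.array([np.cos(.261),np.sin(.261)])
tip=s["tcp_pos"][2]-.081
print("tcp across",s["tcp_pos"][:2]@u)
L=[]
for a,ce,bb,m in blobs(c,"yellow",40):
    ys,xs=np.nonzero(m);p=ray(c,((xs.min()+xs.max())/2,ce[1]),.083);L.append(p[:2]@u);print("ring",bb,(p[:2]@u).round(4))
print("mid",np.mean(L))
for a,ce,bb,m in blobs(c,"blue",800):
    for r in (4,12,20,28):
        xs=np.nonzero(m[bb[1]+r])[0];xc=(xs.min()+xs.max())/2
        print("collar row",bb[1]+r,xs.min(),xs.max(),(ray(c,(xc,bb[1]+r),tip+.065)[:2]@u).round(4))
g=cv2.cvtColor(c["image"],cv2.COLOR_RGB2GRAY)
for r in(105,120,150,175,185,190): print(r,g[r,300:350:2])
E
python3 m.py
```

```text
tcp across 0.5941743490653291
ring [275 133  48   8] 0.5691
ring [326 132  47   9] 0.6173
mid 0.5931812451962644
collar row 197 276 376 0.5945
collar row 205 276 376 0.5945
collar row 213 276 375 0.5942
collar row 221 277 375 0.5945
105 [38 33 31 30 33 28 29 31 27 25 32 76 92 60 27 31 22 36 37 36 27 30 33 28
 25]
120 [31 32 29 26 30 26 33 22 21 23 32 73 89 62 27 21 26 32 40 36 33 33 35 31
 31]
150 [35 38 31 35 32 32 26 25 27 26 28 69 88 63 24 28 26 30 35 34 34 32 33 33
 30]
175 [34 30 35 35 35 26 23 31 24 25 27 62 88 60 27 30 26 24 31 36 34 32 31 33
 35]
185 [ 32  33  29  28  28  28  30  29  25  23  32 104 142 142 143 123  40  32
  35  37  32  30  34  33  33]
190 [ 34  35  32  30  35  30  29  30  29  19  44 126 143 143 144 127  52  32
  34  32  35  32  34  32  34]
```

```bash
python3 -m crank '{"travel":[[0.07,-0.03,0.3],[0.07,-0.03,0.7],[0.07,-0.03,1.1],[0.07,-0.03,1.2],[0.07,-0.03,1.2]],"turn":[0,0,0,0,0]}';python3 -m crank '{"travel":[[0,0,0],[0,0,0]],"turn":[0,0]}';python3 m.py
```

```text
clock: 7.18
tcp_pos: [0.559, 0.2019, 0.1943]
orientation: [-0.001, 0.61, 0.792, -0.001]
wrist_force: [0.2, -0.3, -0.0]
finger_gap: 0.0161
clock: 7.35
tcp_pos: [0.5607, 0.2026, 0.1966]
orientation: [0.001, 0.61, 0.792, 0.001]
wrist_force: [-0.1, -0.4, -0.9]
finger_gap: 0.0167
tcp across 0.5940417170484723
ring [267 141  55  10] 0.5688
ring [326 141  55  10] 0.6173
ring [271 234   6  11] 0.5485
mid 0.5782322249800808
collar row 197 275 377 0.5945
collar row 205 275 376 0.5942
collar row 213 275 376 0.5942
collar row 221 276 376 0.5944
105 [33 31 35 35 36 33 27 30 28 25 35 83 96 73 33 23 34 20 33 36 34 31 35 33
 35]
120 [35 35 33 31 31 29 21 33 22 24 35 91 96 73 33 30 27 31 30 33 29 33 40 35
 38]
150 [78 71 63 61 57 49 39 35 33 27 33 87 97 70 22 30 32 41 37 45 54 64 69 71
 76]
175 [37 34 28 32 30 32 31 21 27 25 35 81 96 70 24 28 29 28 27 30 29 36 34 31
 37]
185 [ 31  33  39  32  35  34  31  32  29  24  38 119 149 148 150 132  43  31
  32  35  31  21  31  36  34]
190 [ 36  28  31  34  31  24  27  23  34  30  44 130 148 147 149 131  51  25
  28  36  30  35  28  31  28]
```

```bash
python3 -m crank '{"travel":[[0,-0.03,0.2],[0,-0.03,0.4],[0,-0.03,0.5],[0,-0.03,0.6],[0,-0.03,0.7]],"turn":[0,0,0,0,0]}';python3 -m crank '{"travel":[[0,0,0.1],[0,0,0.2],[0,0,0.3],[0,0,0.3]],"turn":[0,0,0,0]}';python3 m.py | head -6
```

```text
clock: 7.82
tcp_pos: [0.5586, 0.2023, 0.1664]
orientation: [-0.0, 0.61, 0.793, -0.0]
wrist_force: [0.3, -0.1, -1.3]
finger_gap: 0.0167
clock: 8.15
tcp_pos: [0.5586, 0.2023, 0.1545]
orientation: [-0.0, 0.61, 0.793, -0.0]
wrist_force: [0.4, 0.3, -2.2]
finger_gap: 0.0165
tcp across 0.5917482584149728
ring [258 146  65  13] 0.5674
ring [331 147  65  12] 0.6186
ring [264 255   7  12] 0.5474
ring [379 255  11  14] 0.637
mid 0.5925812110789431
```

```bash
python3 -m crank '{"travel":[[0,0,0.1],[0,0,0.2],[0,0,0.3],[0,0,0.4]],"turn":[0,0,0,0]}';python3 -m crank '{"travel":[[0,0,0.05],[0,0,0.1],[0,0,0.15],[0,0,0.2]],"turn":[0,0,0,0]}';python3 - <<'E'
from h import *
c=read_camera("wrist");s=read_camera("scene");
a=np.hstack([c["image"][100:400,120:520],cv2.resize(s["image"][130:270,310:470],(343,300),interpolation=cv2.INTER_CUBIC)]);cv2.imwrite("pics/w6.png",a[:,:,::-1])
E
```

```text
clock: 8.53
tcp_pos: [0.5591, 0.2024, 0.139]
orientation: [0.0, 0.61, 0.793, 0.0]
wrist_force: [1.0, -0.1, 2.3]
finger_gap: 0.0168
clock: 8.87
tcp_pos: [0.559, 0.2024, 0.1311]
orientation: [0.0, 0.61, 0.792, 0.0]
wrist_force: [0.1, 0.1, 2.0]
finger_gap: 0.0167
```

View pics/w6.png

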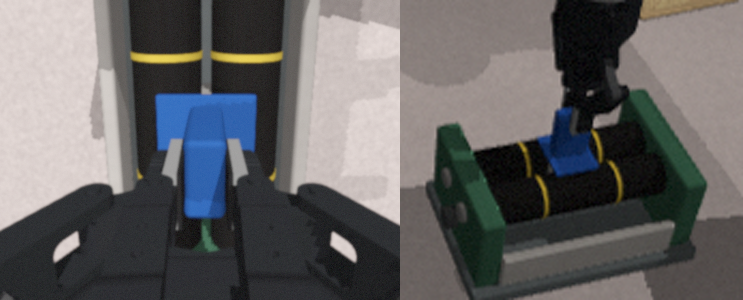

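Blade is in the nip with about 3 N drag and well between the rings; now I go slowly until the collar touches.

```bash
for i in 1 2 3; do python3 -m crank '{"travel":[[0,0,0.02],[0,0,0.05],[0,0,0.05]],"turn":[0,0,0]}' | egrep 'tcp|force'; done
```

```text
tcp_pos: [0.5589, 0.2023, 0.1292]
wrist_force: [0.2, -0.1, 1.2]
tcp_pos: [0.5588, 0.2023, 0.1271]
wrist_force: [0.4, 0.4, 0.4]
tcp_pos: [0.5594, 0.2025, 0.1259]
wrist_force: [0.3, -0.5, 5.7]
```

```bash
for i in 1 2; do python3 -m crank '{"travel":[[0,0,0.02],[0,0,0.04],[0,0,0.04]],"turn":[0,0,0]}' | egrep 'tcp|force'; done
```

```text
tcp_pos: [0.5603, 0.2028, 0.1259]
wrist_force: [-1.0, 0.8, 12.7]
tcp_pos: [0.5607, 0.2029, 0.1257]
wrist_force: [-1.9, -0.1, 18.0]
```

```bash
python3 -m crank '{"travel":[[0,0,-0.03],[0,0,-0.05],[0,0,-0.05]],"turn":[0,0,0]}' | egrep 'tcp|force'; python3 -m crank '{"travel":[[0,0,0],[0,0,0],[0,0,0],[0,0,0],[0,0,0]],"turn":[0,0,0,0,0]}' 70;python3 -m crank '{"travel":[[0,0,-0.3],[0,0,-0.9],[0,0,-1.8],[0,0,-2.7],[0,0,-3.2]],"turn":[0,0,0,0,0]}';python3 -m crank '{"travel":[[0,0,0],[0,0,0],[0,0,0]],"turn":[0,0,0]}';python3 - <<'E'
from h import *
c=read_camera("wrist");s=read_camera("scene");
a=np.hstack([c["image"][50:350,120:520],cv2.resize(s["image"][130:270,310:470],(343,300),interpolation=cv2.INTER_CUBIC)])
b=cv2.resize(s["image"][120:280,80:480],(743,297));cv2.imwrite("pics/w7.png",np.vstack([a,b])[:,:,::-1])
T=read_camera("top")
for n,k in(("top",T),("scene",s)):
    for ar,ce,bb,m in blobs(k,"blue",60):print(n,ar,ce,bb,ray(k,ce,.13).round(3))
E
```

```text
tcp_pos: [0.5598, 0.2027, 0.1259]
wrist_force: [0.1, 0.3, 9.5]
clock: 10.88
tcp_pos: [0.5585, 0.2022, 0.1234]
orientation: [-0.0, 0.61, 0.792, -0.0]
wrist_force: [-0.4, 0.1, 0.4]
finger_gap: 0.07
clock: 11.3
tcp_pos: [0.5597, 0.2025, 0.2559]
orientation: [0.001, 0.61, 0.793, 0.002]
wrist_force: [0.4, 0.4, 0.7]
finger_gap: 0.0701
clock: 11.55
tcp_pos: [0.5584, 0.2022, 0.2509]
orientation: [-0.001, 0.61, 0.792, -0.001]
wrist_force: [0.1, -0.2, -0.2]
finger_gap: 0.0697
top 39095 [353.1  32.2] [  0   0 640 144] [ 0.971 -0.072  0.13 ]
top 248 [441.1 177.6] [431 168  21  21] [ 0.633 -0.252  0.13 ]
top 645 [230.2 214.7] [217 199  28  32] [0.557 0.196 0.13 ]
scene 7421 [67.1 64.2] [  0  18 132  88] [ 0.024 -0.67   0.13 ]
scene 506 [150.   51.5] [127  45  47  14] [-0.055 -0.448  0.13 ]
scene 4027 [611.8 121.9] [575  63  65 119] [0.288 0.814 0.13 ]
scene 566 [389.5 197.9] [374 181  29  34] [0.568 0.2   0.13 ]
scene 339 [165.5 249.3] [154 235  26  28] [ 0.711 -0.252  0.13 ]
```

View pics/w7.png

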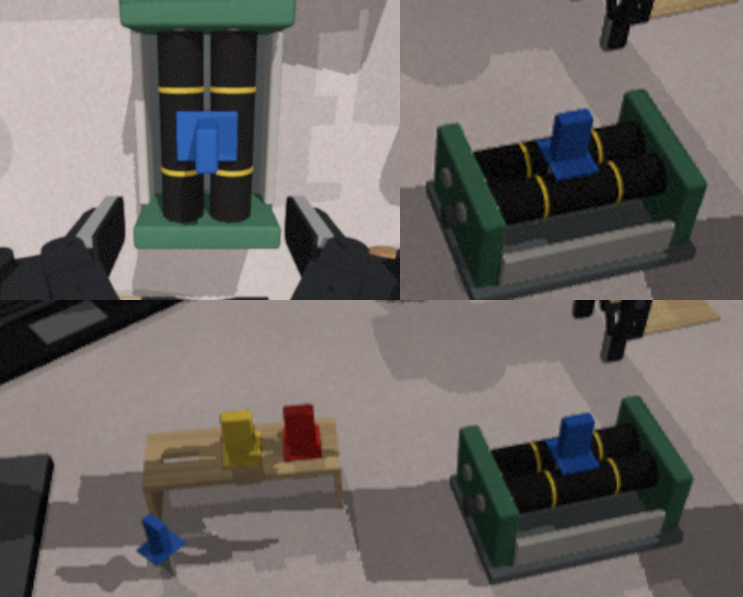

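```bash
python3 -c "
from h import *
T=read_camera('top');s=read_camera('scene')
for k in(T,s):
    for a,ce,bb,m in blobs(k,'blue',400):
        if a<700: print(a,ce,bb)
print(get_state()['clock'],hand_in())"
```

```text
646 [230.2 214.8] [217 199  28  32]
515 [150.4  51.3] [127  44  47  15]
562 [389.5 198. ] [374 181  29  34]
the job is handed in; nothing more can be done
11.8 None
```

The blue gauge of the right size is in the press nip, standing upright about midway between the yellow rings. I handed the job in at about 11.8 s of the 34 s allowed.

- **Drag and seating:** Going down, I felt about 2–3 N of drag from the rollers. The tool then stopped descending at 0.126 m, the height I expected for a seated collar. The force rose to 18 N there, so I took the collar as sitting on the rollers. I then eased off, opened the fingers and lifted clear.
- **Last checks:** The final pictures show the gauge upright and the gripper well clear of it. The yellow and red gauges are still in the rack, and the small blue gauge is untouched. Two later readings found the seated gauge at the same image position to within 0.1 pixel.
- **Disagreements:** The gripper read about 16.5 mm on the 18 mm handle, but the hold was firm. The camera put the gauge about 1 mm off the nip line, and I corrected that before inserting it. I did not measure its final height separately with the cameras. No check failed.

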